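# Hold the light shutter open under a specimen chamber

### The arm

A 6-joint arm with a two-finger parallel gripper is mounted at the origin on the work surface. World frame = base frame: x ahead of the robot, y to its left, z up, the work surface at z = 0. Lengths are in mm, angles in rad, forces in N, time in s.
With the tool pointing down it reaches from about 200 to 875 mm from the base axis. Payload 3.4 kg.
Tool frame: the origin (TCP) lies on the centre line of the jaws, within the pads' length; the fingertips stand 19 mm ahead of it and the grasp point (between the pads) is the TCP; z points along the fingers, y is the line along which they close (so a half turn about z gives the same grasp; the last joint's range is limited). The gripper opens to 94 mm and grips with 3 to 60 N. Pads are 16 mm wide; open, the fingers measure 119 mm over their backs; the gripper's body (75 mm by 177 mm) begins 78 mm behind the grasp point.
Start: joints at [-1.303, 0.276, 1.505, -0, 1.361, -0.121], TCP at [217.972, -532.12, 224.493] pointing down, gripper open.
Joint ranges: [-2.89, 2.89], [-0.75, 2.08], [0.22, 2.7], [-1.18, 4.32], [0.11, 2.71], [-2.7, 2.7]. Speed limits (rad/s): [2.57, 2.57, 3.14, 3.14, 3.14, 3.14].

### API

Orientations are given as a rotation vector (axis times angle).
In Python, from rig import arm gives the robot as it stands.
- The arm moves only by the tool nudge_tcp, called after ">>>" as a command line: name --argument value ..., lists and objects as JSON in quotes. Schema: {"type":"object","properties":{"deltas":{"type":"object","properties":{"plan":{"type":"array","items":{"type":"array","items":{"type":"number"},"minItems":6,"maxItems":6},"minItems":1,"maxItems":5}},"additionalProperties":false,"required":["plan"]},"finger_gap":{"type":"number"},"only":{"type":"string"},"quiet":{"type":"boolean"},"lines":{"type":"string"}},"required":["deltas"],"additionalProperties":false}. deltas is an object whose key "plan" holds a list of rows, 1 to 5 of them, each of 6 numbers: dx, dy, dz in mm, then a rotation vector rx, ry, rz in rad; each row is the pose to reach, as a shift and turn from the pose commanded when the call began, along the tool's axes at that moment; what a row does not reach only later rows make up. A row lasts 1/12 s, in which the tool goes at most 41.7 mm and 0.125 rad, less where a joint would pass 70% of its speed; a pose out of reach is approached as far as the arm can. finger_gap is the finger opening in mm, set as the call begins (left out keeps the last). The fingers move at their own pace and stop on an object; the grip force is fixed at half the most. Time passes only in rows, so rows that do not move let the fingers close. The tool returns the time, the measured TCP pose, the force, the opening and the grip force at its end. only (a regular expression) keeps the lines of the reply that match it, lines (a string "A,B") keeps lines A to B, and quiet returns only ok. Input that does not fit is refused with a message, and nothing moves.
- arm.read_state(): the state, without advancing time (a new reading comes with each control period).
- arm.grab_frame(name): name is "scene" or "top" or "wrist"; returns the picture (384x512x3 uint8, red, green, blue); there is no depth.
- arm.camera_info(name): a dict with "intrinsics" (3x3 intrinsics, pixels), "k1" (the pictures are not rectified: a ray, as slopes to the right and down, at radius r is drawn at 1 + k1 r^2 times it, then the intrinsics apply), "cam_to_world" (4x4, takes a point from camera to world coordinates); the wrist camera has in their place "T_tool_cam" (4x4, takes a point from camera to tool coordinates, whose origin is the TCP and whose axes are the flange's). Camera axes: x right, y down, z forward; pixel columns grow to the right and rows downward; lengths in mm; the calibration is good to about 2 mm. A picture is of the moment at which its call begins: read the wrist's pose just before it. camera_info takes no time and is no camera call.
- arm.sign_off(): hands the job in; it is judged then, once.
The state is a dict: "time": time; "joint_positions": joint angles; "joint_velocities": joint speeds; "effort": joint torques, N m; "eef_pos": TCP position; "orientation": TCP orientation; "force": force on the tool from outside, world axes, zero at the start; "ft_torque": the same for the moment, N m; "width": finger opening in mm; "gripper_force": force on a finger pad.
Only numpy, scipy, OpenCV 4.12 (cv2) and the standard library are available. Lean on these libraries where they do the work, as an engineer would, in place of code of your own. Each camera call takes 0.05 s, during which the arm holds its last target. There are 200 camera calls.

### The job

Gently set the steel specimen chamber upright on the centre of the light base's raised post and let go of it, then pull the spring-return shutter out by its upright tab until its needle lines up with the index blade, and keep it there with the gripper. The program finishes while still holding the shutter at that mark (let go, and it springs shut). Leave the lens objective and the dust cap standing where they are.

Things in the scene. Friction and masses are not known exactly. Their poses are not given: they have to be found in the camera images.
- chamber: specimen chamber: steel disc 40 mm in diameter, 28 mm high, with a black ring and a 24 mm glass window flush in its top, 60 to 130 g; stands upright on the bench. Origin at the centre of its underside, z up; grip it across its diameter. Wider and lower than the objective; unlike the dust cap, solid
- seat (a point): centre of the flat top of the light post, 110 mm above the bench: a bare aluminium post 32 mm in diameter standing 40 mm above the top of the light base. The chamber's underside (wider than the post by 4 mm all round) goes here, centres together; there is no rim
- lightbase: fixed cream light base, 200 (x) x 150 (y) x 70 mm high. Origin at the centre of its underside, z up; the shutter comes out of its own -x face, over a grey guide plate 8 mm thick on the bench (x = -95 to -235 mm, y = -75 to 40 mm). Post at x = y = 0. Its -x side points roughly (within 0.35 rad) to the world's -y
- shutter (a joint): pull-out of the spring-return shutter in m: 0 shut (start), grows as it is pulled straight out along the light base's own -x, stop at 0.070. The spring pulls it shut with about 4 N at 0, rising 0.11 N per mm (about 9 N at 45 mm)
- tab (a point): grip point on the upright black pull tab, 14 mm below its top, on its centre line, axes as the light base's; moves with the shutter. The tab is 14 mm thick along the pull (x), 30 mm wide (y), top 80 mm above the bench; a 10 mm rod (top at 35 mm) runs back from it. Shut, its centre is 55 mm before the face. Pinch it from above by front and back or by its sides, fingertips above 40 mm
- needle (a point): tip of the shutter's needle, a straight aluminium bar 5 mm thick that sticks out sideways from the foot of the tab towards the light base's own -y, 30 mm above the bench; this point lies mid-bar, 46 mm from the tab's centre line, and moves with the shutter
- mark (a point): inner end of the index blade: fixed upright aluminium blade across the slide, 5 mm thick, 22 mm wide, top 33 mm above the bench, on a black foot beside the needle's path. Point at mid-thickness and needle height, 4 mm beyond the needle's tip when in line; axes as the light base's. At the mark, needle and mark agree along that x axis: a pull-out of 25 to 50 mm, differing each time
- objective: bystander: lens objective, aluminium, 32 mm in diameter, 56 mm high, tapering to the top, standing on the bench; origin at the centre of its underside
- cap: bystander: black dust cap ring, 44 mm outside, 34 mm inside, 16 mm high, lying on the bench; origin at the centre of its underside

How it is judged:
By the outcome, as a careful person would: the job done as asked, in the order asked, and still so for the second after the job is handed in, while the arm keeps its last pose, push and grip.
It also fails if it takes over 61 s, if anything falls off the work surface, if the arm or the gripper's body presses on something with over 40 N, if the wrist force passes 120 N, or if a joint passes its speed limit or range.

## Working session

There is one attempt and no reset: what is moved stays moved. The work goes in short steps, Python scripts to look and compute and a tool call to move; the robot and the scene stay as the last step left them, time stands still between calls to the robot, and variables do not carry over. Pictures are saved under pics/ and viewed, at most 10 in all, crops included, and the job is handed in when it is done.

```bash
ls; mkdir -p pics
```

Create h.py:
```python
import numpy as np, cv2
from scipy.spatial.transform import Rotation as R
from rig import arm
def cam(name,st=None):
    c=arm.camera_info(name)
    K=np.array(c["intrinsics"]);k1=c["k1"]
    if name=="wrist":
        T=np.eye(4);T[:3,:3]=R.from_rotvec(st["orientation"]).as_matrix();T[:3,3]=st["eef_pos"]
        M=T@np.array(c["T_tool_cam"])
    else: M=np.array(c["cam_to_world"])
    return K,k1,M
def ray(c,u,v):
    K,k1,M=c
    d=np.linalg.solve(K,[u,v,1.]);rd=np.hypot(d[0],d[1]);r=rd
    for _ in range(30): r=rd/(1+k1*r*r)
    s=r/rd if rd>0 else 1
    return M[:3,3],M[:3,:3]@np.array([d[0]*s,d[1]*s,1])
def onz(c,u,v,z):
    o,d=ray(c,u,v);return o+d*(z-o[2])/d[2]
def proj(c,p):
    K,k1,M=c
    q=M[:3,:3].T@(np.array(p,float)-M[:3,3]);x=q[:2]/q[2];x=x*(1+k1*x@x)
    return (K@[x[0],x[1],1])[:2]
```

Run:
```python
from h import *
st=arm.read_state();print({k:np.round(v,3) for k,v in st.items()})
ims=[]
for n in("scene","top","wrist"):
    im=arm.grab_frame(n)[:,:,::-1].copy();cv2.imwrite(f"pics/{n}0.png",im)
    K,k,M=cam(n,st);print(n,K.round(1).tolist(),k,M.round(3).tolist())
```

```text
pics
rig.py
{'time': np.float64(0.0), 'joint_positions': array([-1.303,  0.277,  1.506, -0.   ,  1.361, -0.121]), 'joint_velocities': array([ 0.   ,  0.002, -0.001, -0.002, -0.001,  0.   ]), 'effort': array([-3.0000e-03, -4.0459e+01, -2.3723e+01,  7.0000e-02,  3.5000e-02,
       -0.0000e+00]), 'eef_pos': array([ 217.81 , -531.583,  223.633]), 'orientation': array([-3.081, -0.607,  0.   ]), 'force': array([-0.09 , -0.967,  0.805]), 'ft_torque': array([ 0.044,  0.01 , -0.021]), 'gripper_force': np.float64(0.0), 'width': np.float64(94.022)}
scene [[404.1, 0.0, 251.5], [0.0, 404.1, 186.6], [0.0, 0.0, 1.0]] -0.011183360648108253 [[-0.879, 0.282, -0.385, 886.284], [0.477, 0.535, -0.697, 470.872], [0.01, -0.796, -0.605, 601.292], [0.0, 0.0, 0.0, 1.0]]
top [[354.8, 0.0, 258.8], [0.0, 354.8, 191.4], [0.0, 0.0, 1.0]] -0.07439207322754322 [[0.013, -0.989, 0.147, 462.343], [-1.0, -0.014, -0.003, -102.69], [0.005, -0.147, -0.989, 892.188], [0.0, 0.0, 0.0, 1.0]]
wrist [[339.5, 0.0, 251.7], [0.0, 339.5, 187.8], [0.0, 0.0, 1.0]] -0.0773497486116962 [[0.381, -0.897, -0.225, 282.946], [-0.925, -0.37, -0.091, -505.926], [-0.001, 0.243, -0.97, 384.389], [0.0, 0.0, 0.0, 1.0]]
```

View pics/top0.png

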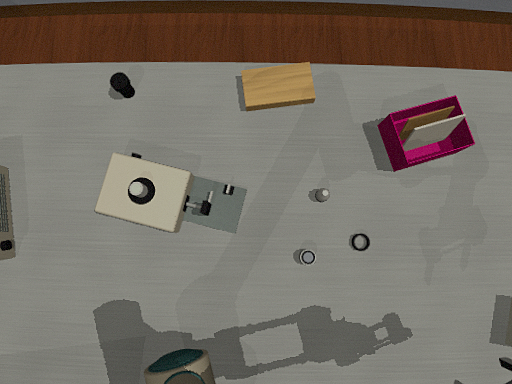

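View pics/scene0.png

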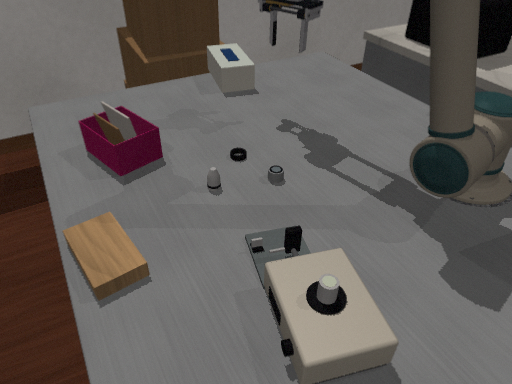

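Top view: the light base is at about (145,192) with the post at (139,189). The tab is at (206,208) and the index blade near (229,189). The chamber is at (308,257), the cap at (361,242) and the objective at (321,195).

Run:
```python
from h import *
im=cv2.imread("pics/top0.png");c=cam("top")
hsv=cv2.cvtColor(im,cv2.COLOR_BGR2HSV)
# base top: cream
b=im.astype(int);m=((b[:,:,2]-b[:,:,0]>18)&(b[:,:,2]>150)).astype(np.uint8);m[:140]=0;m[245:]=0;m[:,:90]=0;m[:,200:]=0
cs,_=cv2.findContours(m,0,1);k=max(cs,key=cv2.contourArea);r=cv2.minAreaRect(cv2.convexHull(k));bp=cv2.boxPoints(r);print(r)
P=np.array([onz(c,u,v,70) for u,v in bp]);print(P.round(1),P.mean(0))
for n,(u,v) in dict(chamber=(308,257),cap=(361,242),obj=(321,195)).items(): print(n,onz(c,u,v,28 if n=="chamber" else 10).round(1))
a=cv2.resize(im[150:240,95:255],None,fx=5,fy=5,interpolation=cv2.INTER_CUBIC)
cv2.imwrite("pics/crop1.png",a)
st=arm.read_state();q=R.from_rotvec(st["orientation"]).as_matrix();print(q.round(3))
print(arm.camera_info("wrist")["T_tool_cam"])
```

```text
((142.0643310546875, 190.88381958007812), (82.12996673583984, 62.09669876098633), 14.931416511535645)
[[534.  281.8  70. ]
 [679.7 254.3  70. ]
 [629.8  58.8  70. ]
 [488.   90.2  70. ]] [582.88090751 171.28157536  70.        ]
chamber [ 432.6 -225.9   28. ]
cap [ 469.8 -361.    10. ]
obj [ 586.3 -262.2   10. ]
[[ 0.925  0.379 -0.   ]
 [ 0.379 -0.925  0.001]
 [ 0.    -0.001 -1.   ]]
[[ 1.89452598e-03 -9.70062196e-01 -2.42849226e-01  7.00329545e+01]
 [ 9.99997944e-01  1.66228653e-03  1.16121748e-03  6.67055326e-01]
 [-7.22768186e-04 -2.42850927e-01  9.70063351e-01 -1.60743520e+02]
 [ 0.00000000e+00  0.00000000e+00  0.00000000e+00  1.00000000e+00]]
```
View pics/crop1.png

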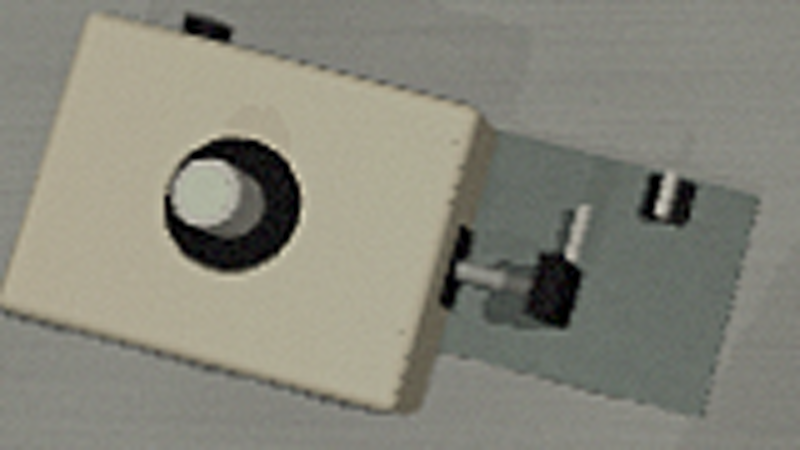

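>>> nudge_tcp --deltas '{"plan": [[34,-22,6,0,0,0],[67,-43,13,0,0,0],[100,-64,19,0,0,0],[133,-85,26,0,0,0],[166,-107,32,0,0,0]]}'

```text
time: 0.57
eef_pos: [331.5, -368.6, 191.9]
orientation: [-3.082, -0.605, -0.0]
force: [0.5, 0.3, 0.1]
width: 93.7
gripper_force: 0.0
```

>>> nudge_tcp --deltas '{"plan": [[30,-19,6,0,0,0.12],[60,-38,11,0,0,0.24],[90,-57,17,0,0,0.36],[120,-76,22,0,0,0.48],[149,-95,28,0,0,0.6]]}'

```text
time: 0.98
eef_pos: [431.3, -227.9, 165.0]
orientation: [3.128, -0.289, 0.0]
force: [0.2, -0.9, 0.0]
width: 93.8
gripper_force: 0.0
```

>>> nudge_tcp --deltas '{"plan": [[0,0,0,0,0,0.04],[0,0,0,0,0,0.04],[0,0,0,0,0,0.04]]}'

```text
time: 1.23
eef_pos: [430.6, -229.2, 165.0]
orientation: [3.123, -0.339, -0.001]
force: [0.1, 1.1, 0.4]
width: 93.9
gripper_force: 0.0
```

Create ch.py:
```python
from h import *
import sys
st=arm.read_state();im=arm.grab_frame("wrist")[:,:,::-1].copy();cv2.imwrite(f"pics/{sys.argv[1]}.png",im)
print(st["eef_pos"].round(1),st["orientation"].round(3),st["joint_positions"].round(2))
```

```bash
python3 ch.py w1
```

```text
[ 430.6 -229.2  165. ] [ 3.123e+00 -3.390e-01 -1.000e-03] [-0.63  0.19  1.78 -0.    1.17  1.16]
```

View pics/w1.png

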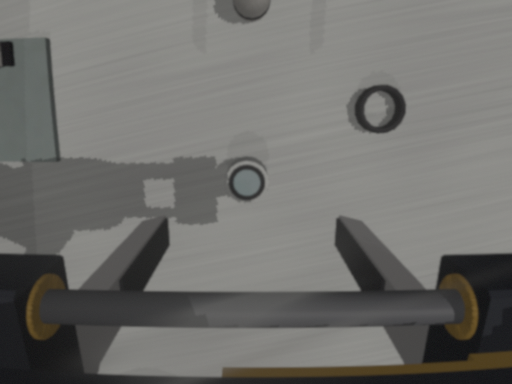

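Wrist view: the chamber's ring and window are centred at about (246,182), the cap is at (380,108), and the plate's edge is at upper left. Next I measure the chamber precisely.

Create m.py:
```python
from h import *
import sys
st=arm.read_state();c=cam("wrist",st)
im=cv2.imread("pics/w1.png");g=cv2.cvtColor(im,cv2.COLOR_BGR2GRAY)
s=g[155:210,220:275]
m=(s<60).astype(np.uint8);cs,_=cv2.findContours(m,0,1);k=max(cs,key=cv2.contourArea)
e=cv2.fitEllipse(k);print(e)
u,v=e[0][0]+220,e[0][1]+155
p=onz(c,u,v,28);print(p,e[1][0]/339.5*290)
q=R.from_rotvec(st["orientation"]).as_matrix();print("tool delta",(q.T@(p-st["eef_pos"])).round(1));print(q.round(3))
# plate edge direction
x=[];
for r in range(60,150,4):
    row=g[r,40:70].astype(int);x.append((40+np.argmin(row),r))
l=cv2.fitLine(np.array(x,float).astype(np.float32),cv2.DIST_HUBER,0,.01,.01).ravel()
a=onz(c,l[2]-40*l[0],l[3]-40*l[1],8);b=onz(c,l[2]+40*l[0],l[3]+40*l[1],8);print(a,b,"edge ang",np.arctan2(*(a-b)[1::-1]))
```

```bash
python3 m.py
```

```text
((26.16497230529785, 27.226097106933594), (32.12614440917969, 32.928226470947266), 76.8699951171875)
[ 432.40704671 -226.1694737    28.        ] 27.442067389284563
tool delta [  1.2  -4.  137.2]
[[ 0.977 -0.215 -0.   ]
 [-0.215 -0.977 -0.001]
 [-0.     0.001 -1.   ]]
[575.62647296 -71.95684844   8.        ] [504.17969539 -54.44859951   8.        ] edge ang -0.24031729404840324
```

>>> nudge_tcp --deltas '{"plan": [[1.2,-3.6,35,0,0,0.01],[1.2,-3.6,70,0,0,0.023],[1.2,-3.6,105,0,0,0.023],[1.2,-3.6,130,0,0,0.023],[1.2,-3.6,140,0,0,0.023]]}' --finger_gap 70

```text
time: 1.7
eef_pos: [429.8, -226.0, 22.1]
orientation: [-3.116, 0.38, 0.008]
force: [-0.0, 0.1, 0.4]
width: 70.4
gripper_force: 0.0
```

>>> nudge_tcp --deltas '{"plan": [[0,0,1,0,0,0],[0,0,2,0,0,0],[0,0,2,0,0,0]]}'

```text
time: 1.95
eef_pos: [433.0, -227.4, 23.9]
orientation: [3.118, -0.38, 0.002]
force: [-0.0, -0.1, 0.6]
width: 70.1
gripper_force: 0.0
```

>>> nudge_tcp --deltas '{"plan": [[0,0,0,0,0,0],[0,0,0,0,0,0],[0,0,0,0,0,0],[0,0,0,0,0,0],[0,0,0,0,0,0]]}' --finger_gap 30

```text
time: 2.37
eef_pos: [432.8, -226.1, 23.6]
orientation: [3.118, -0.378, 0.001]
force: [-0.3, 1.5, 1.4]
width: 39.9
gripper_force: 0.4
```

>>> nudge_tcp --deltas '{"plan": [[0,0,0,0,0,0],[0,0,0,0,0,0],[0,0,0,0,0,0],[0,0,0,0,0,0],[0,0,0,0,0,0]]}'

```text
time: 2.78
eef_pos: [432.8, -226.2, 23.6]
orientation: [3.119, -0.378, 0.001]
force: [0.1, 2.1, 5.6]
width: 39.2
gripper_force: 30.0
```

Run:
```python
from h import *
for i in range(6):
    st=arm.read_state();print(st["eef_pos"].round(1),st["orientation"].round(3),st["force"].round(1)); arm.grab_frame("top")
```

```text
[ 432.8 -226.2   23.6] [ 3.119e+00 -3.780e-01  1.000e-03] [0.1 2.1 5.6]
[ 432.8 -226.2   23.6] [ 3.119e+00 -3.780e-01  1.000e-03] [-0.5  1.3  5.9]
[ 432.8 -226.2   23.6] [ 3.119e+00 -3.780e-01  1.000e-03] [0.4 1.4 5.6]
[ 432.8 -226.2   23.6] [ 3.119e+00 -3.780e-01  1.000e-03] [-0.7  0.4  6.4]
[ 432.8 -226.2   23.6] [ 3.119e+00 -3.780e-01  1.000e-03] [-0.1  2.   5.9]
[ 432.8 -226.2   23.6] [ 3.119e+00 -3.780e-01  1.000e-03] [-0.2  1.3  5.9]
```

>>> nudge_tcp --deltas '{"plan": [[0,0,-10,0,0,0],[0,0,-45,0,0,0],[0,0,-85,0,0,0],[0,0,-125,0,0,0],[0,0,-160,0,0,0]]}'

```text
time: 3.5
eef_pos: [432.4, -226.1, 185.0]
orientation: [3.118, -0.378, 0.0]
force: [0.7, -0.6, -1.6]
width: 39.5
gripper_force: 30.0
```

>>> nudge_tcp --deltas '{"plan": [[0,-10,-15,0,0,0],[0,-40,-30,0,0,0],[-2,-80,-30,0,0,0],[-4,-120,-30,0,0,0],[-5,-160,-30,0,0,0]]}'

```text
time: 3.92
eef_pos: [465.6, -68.2, 213.1]
orientation: [3.118, -0.38, 0.0]
force: [0.5, -0.4, -0.7]
width: 39.5
gripper_force: 30.0
```

>>> nudge_tcp --deltas '{"plan": [[0,-40,0,0,0,0],[0,-80,0,0,0,0],[-2,-120,0,0,0,0],[-4,-160,0,0,0,0],[-5,-195,0,0,0,0]]}'

```text
time: 4.33
eef_pos: [507.2, 123.4, 212.5]
orientation: [3.119, -0.377, -0.002]
force: [0.5, -0.7, -0.5]
width: 39.1
gripper_force: 30.0
```

>>> nudge_tcp --deltas '{"plan": [[0,-30,0,0,0,0],[0,-55,0,0,0,0],[0,-65,0,0,0,0],[0,-65,0,0,0,0],[0,-65,0,0,0,0]]}'

```text
time: 4.75
eef_pos: [522.7, 183.5, 212.4]
orientation: [3.117, -0.376, -0.002]
force: [-0.1, -1.0, -1.5]
width: 39.7
gripper_force: 30.0
```

```bash
python3 ch.py w2
```

```text
[522.7 183.5 212.4] [ 3.117e+00 -3.760e-01 -2.000e-03] [ 0.21  0.25  1.57 -0.    1.32  2.02]
```

View pics/w2.png

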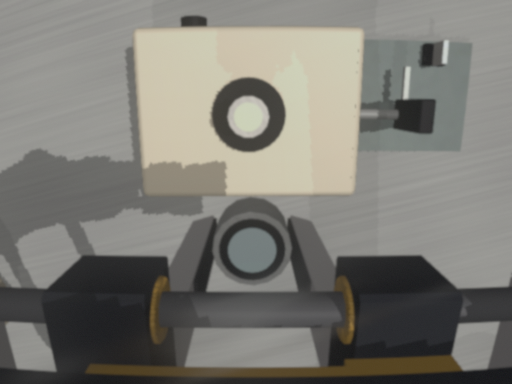

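Wrist view: the light post's top is at about (248,117). The held chamber's ring is centred at about (252,249), and the tab, needle and blade sit at upper right, near (415,115), (407,82) and (445,52).

Create m2.py:
```python
from h import *
st=arm.read_state();c=cam("wrist",st);q=R.from_rotvec(st["orientation"]).as_matrix();t=st["eef_pos"]
im=cv2.imread("pics/w2.png");g=cv2.cvtColor(im,cv2.COLOR_BGR2GRAY)
def ell(m,off):
    cs,_=cv2.findContours(m.astype(np.uint8),0,1);k=max(cs,key=cv2.contourArea);e=cv2.fitEllipse(cv2.convexHull(k));return np.array(e[0])+off,e[1]
def rel(p): return (q.T@(p-t)).round(1)
uv,ax=ell(g[90:145,222:275]>110,(222,90));p=onz(c,*uv,110);print("post",uv,ax,p.round(1),rel(p))
uv,ax=ell(g[70:160,205:295]<70,(205,70));p2=onz(c,*uv,71);print("black disc",uv,ax,p2.round(1),rel(p2))
s=g[215:285,215:290];print(s[34,::2])
uv,ax=ell((s<65),(215,215));zt=t[2]+4.4;p3=onz(c,*uv,zt);print("chamber",uv,ax,p3.round(1),rel(p3))
# base top rect
b=im.astype(int);m=((b[:,:,2]-b[:,:,0]>25)&(b[:,:,2]>130)).astype(np.uint8);m[210:]=0
cs,_=cv2.findContours(m,0,1);r=cv2.minAreaRect(max(cs,key=cv2.contourArea));print(r)
P=np.array([onz(c,*x,70) for x in cv2.boxPoints(r)]);print(P.round(1),P.mean(0).round(1),rel(P.mean(0)))
d=P[1]-P[0];print([np.arctan2(*(P[(i+1)%4]-P[i])[1::-1]).round(3) for i in range(4)])
# top camera
it=cv2.imread("pics/top0.png");ct=cam("top");gt=cv2.cvtColor(it,cv2.COLOR_BGR2GRAY)
uv,ax=ell(gt[178:200,127:150]>185,(127,178));print("top post",uv,ax,onz(ct,*uv,110).round(1))
```

```bash
python3 m2.py
```

```text
post [247.961483   116.34361267] (41.96379852294922, 42.461978912353516) [582.  170.2 110. ] [ 60.8  -2.1 102.6]
black disc [248.05211639 114.22842026] (69.38782501220703, 70.371826171875) [582.4 170.3  71. ] [ 61.2  -2.4 141.6]
[106 102  70  44  42  42  74 118 123 122 123 123 123 123 123 124 123 124
 123 123 123 123 123 123 124 123 123 123 123 123 112  60  45  45  49  84
 106 107]
chamber [251.55129242 248.986866  ] (59.4997444152832, 64.71871185302734) [522.4 182.2 217. ] [-0.1  0.7 -4.4]
((247.99996948242188, 110.49998474121094), (227.99996948242188, 166.99996948242188), -0.0)
[[537.4 291.1  70. ]
 [676.6 246.3  70. ]
 [630.9  59.3  70. ]
 [486.7  84.3  70. ]] [582.9 170.3  70. ] [ 61.6  -2.4 142.6]
[np.float64(-0.312), np.float64(-1.811), np.float64(2.97), np.float64(1.33)]Traceback (most recent call last):
  File "m2.py", line 18, in <module>
    uv,ax=ell(gt[178:200,127:150]>185,(127,178));print("top post",uv,ax,onz(ct,*uv,110).round(1))
          ~~~^^^^^^^^^^^^^^^^^^^^^^^^^^^^^^^^^^^
  File "m2.py", line 5, in ell
    cs,_=cv2.findContours(m.astype(np.uint8),0,1);k=max(cs,key=cv2.contourArea);e=cv2.fitEllipse(cv2.convexHull(k));return np.array(e[0])+off,e[1]
                                                                                  ~~~~~~~~~~~~~~^^^^^^^^^^^^^^^^^^^
cv2.error: OpenCV(4.12.0) /io/opencv/modules/imgproc/src/shapedescr.cpp:361: error: (-201:Incorrect size of input array) There should be at least 5 points to fit the ellipse in function 'fitEllipseNoDirect'
```

>>> nudge_tcp --deltas '{"plan": [[30,-1.3,0,0,0,0],[55,-2.6,0,0,0,0],[61,-2.6,0,0,0,0],[61,-2.6,30,0,0,0],[61,-2.6,50,0,0,0]]}'

```text
time: 5.22
eef_pos: [583.1, 170.0, 162.5]
orientation: [3.118, -0.382, 0.0]
force: [-1.2, 0.0, -1.4]
width: 39.6
gripper_force: 30.0
```

>>> nudge_tcp --deltas '{"plan": [[0,0,10,0,0,0],[0,0,18,0,0,0],[0,0,22,0,0,0],[0,0,22,0,0,0],[0,0,22,0,0,0]]}'

```text
time: 5.63
eef_pos: [583.5, 172.0, 142.1]
orientation: [-3.118, 0.378, -0.002]
force: [-0.4, 0.3, -0.7]
width: 39.5
gripper_force: 30.0
```

```bash
python3 ch.py w3;python3 - <<'E'
from h import *
im=arm.grab_frame("scene")[:,:,::-1].copy();w=cv2.imread("pics/w3.png")
a=cv2.resize(im[200:384,210:410],(522,480),interpolation=cv2.INTER_CUBIC)
cv2.imwrite("pics/p3.png",a)
E
```

```text
[583.5 172.  142.1] [-3.118e+00  3.780e-01 -2.000e-03] [ 0.17  0.38  1.56 -0.    1.2   1.98]
```

View pics/p3.png

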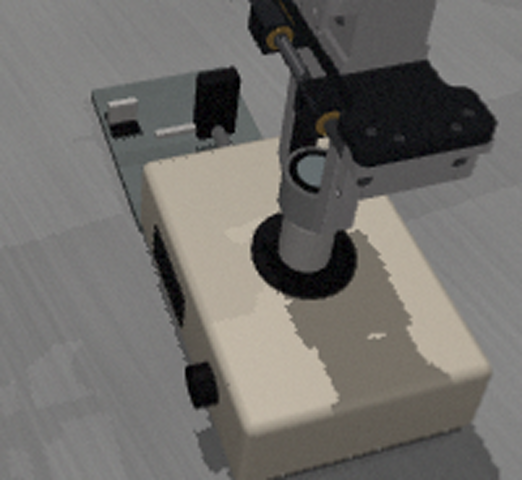

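Scene crop: the chamber is held just above the post near (318,190), the two look coaxial, and the fingers clear the base. I'll lower it slowly now.

>>> nudge_tcp --deltas '{"plan": [[0,0,1,0,0,0],[0,0,2,0,0,0],[0,0,3,0,0,0],[0,0,4,0,0,0],[0,0,5,0,0,0]]}'

```text
time: 6.15
eef_pos: [583.1, 172.1, 136.1]
orientation: [3.119, -0.378, 0.0]
force: [-0.8, -0.1, -0.8]
width: 39.5
gripper_force: 30.0
```

>>> nudge_tcp --deltas '{"plan": [[0,0,0.5,0,0,0],[0,0,1,0,0,0],[0,0,1,0,0,0]]}'

```text
time: 6.4
eef_pos: [583.0, 172.0, 135.0]
orientation: [3.119, -0.378, -0.0]
force: [-0.5, 0.0, -1.4]
width: 39.5
gripper_force: 30.0
```

>>> nudge_tcp --deltas '{"plan": [[0,0,0.5,0,0,0],[0,0,1,0,0,0],[0,0,1,0,0,0]]}'

```text
time: 6.65
eef_pos: [583.0, 172.0, 134.1]
orientation: [3.119, -0.378, -0.0]
force: [0.4, -0.1, -0.5]
width: 39.6
gripper_force: 30.0
```

>>> nudge_tcp --deltas '{"plan": [[0,0,0.3,0,0,0],[0,0,0.5,0,0,0],[0,0,0.5,0,0,0]]}'

```text
time: 6.9
eef_pos: [583.1, 172.0, 133.7]
orientation: [3.119, -0.378, 0.0]
force: [-0.1, 0.5, -0.8]
width: 39.5
gripper_force: 30.0
```

>>> nudge_tcp --deltas '{"plan": [[0,0,0.3,0,0,0],[0,0,0.5,0,0,0],[0,0,0.5,0,0,0]]}'

```text
time: 7.15
eef_pos: [583.1, 172.0, 133.6]
orientation: [3.119, -0.378, 0.001]
force: [-0.7, -0.9, 2.6]
width: 39.5
gripper_force: 30.0
```

```bash
python3 ch.py w4
```

Run:
```python
from h import *
im=cv2.imread("pics/w4.png");cv2.imwrite("pics/p4.png",im[170:330,150:360])
st=arm.read_state();print(st["force"])
```

```text
[583.1 172.  133.6] [ 3.119e+00 -3.780e-01  1.000e-03] [ 0.17  0.39  1.57 -0.    1.18  1.98]
[-1.36130583 -0.79801804  3.82393254]
```

>>> nudge_tcp --deltas '{"plan": [[0,0,-1,0,0,0],[0,0,-2,0,0,0],[-0.3,0.8,-2,0,0,0],[-0.3,0.8,-1,0,0,0],[-0.3,0.8,-0.5,0,0,0]]}'

```text
time: 7.62
eef_pos: [582.5, 171.2, 133.7]
orientation: [3.119, -0.378, -0.0]
force: [-0.9, 0.4, 2.8]
width: 39.7
gripper_force: 30.0
```

>>> nudge_tcp --deltas '{"plan": [[0,0,0.3,0,0,0],[0,0,0.4,0,0,0],[0,0,0.4,0,0,0]]}'

```text
time: 7.87
eef_pos: [582.5, 171.2, 133.6]
orientation: [3.119, -0.378, 0.0]
force: [-2.0, -0.8, 4.4]
width: 39.9
gripper_force: 30.0
```

Run:
```python
from h import *
for i in range(3):
    st=arm.read_state();print(st["eef_pos"].round(1),st["force"].round(1));arm.grab_frame("top")
```

```text
[582.5 171.2 133.6] [-2.  -0.8  4.4]
[582.6 171.2 133.7] [-1.  -0.3  3.6]
[582.5 171.2 133.6] [-1.4 -0.9  3.8]
```

Seated with about 4 N on it. I'll open slowly and symmetrically, then rise.

>>> nudge_tcp --deltas '{"plan": [[0,0,0,0,0,0],[0,0,0,0,0,0],[0,0,0,0,0,0],[0,0,0,0,0,0],[0,0,0,0,0,0]]}' --finger_gap 60

```text
time: 8.43
eef_pos: [582.6, 171.3, 133.0]
orientation: [3.119, -0.378, -0.0]
force: [-0.4, -0.8, 0.1]
width: 59.7
gripper_force: 0.0
```

>>> nudge_tcp --deltas '{"plan": [[0,0,-5,0,0,0],[0,0,-20,0,0,0],[0,0,-45,0,0,0],[0,0,-75,0,0,0],[0,0,-80,0,0,0]]}' --finger_gap 70

```text
time: 8.85
eef_pos: [585.4, 171.8, 218.6]
orientation: [-3.116, 0.378, -0.014]
force: [1.1, -0.1, 1.2]
width: 69.6
gripper_force: 0.0
```

>>> nudge_tcp --deltas '{"plan": [[-30,0,0,0,0,0],[-55,0,0,0,0,0],[-60,0,0,0,0,0],[-60,0,0,0,0,0],[-60,0,0,0,0,0]]}'

```text
time: 9.27
eef_pos: [525.0, 185.7, 213.4]
orientation: [-3.119, 0.377, -0.002]
force: [-0.0, -0.2, -0.3]
width: 70.3
gripper_force: 0.0
```

```bash
python3 ch.py w5
```

```text
[525.  185.7 213.4] [-3.119e+00  3.770e-01 -2.000e-03] [ 0.22  0.25  1.56 -0.    1.32  2.03]
```

View pics/w5.png

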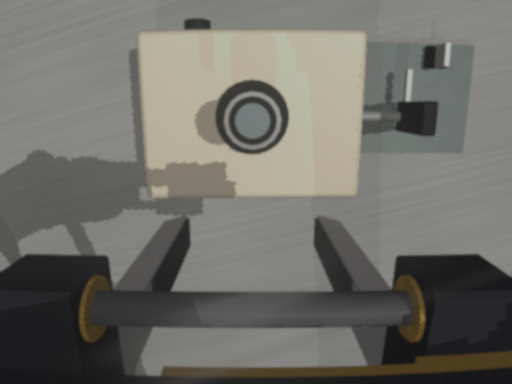

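The chamber stands upright on the post at about (252,119), concentric with the black disc. The tab is near (417,117), the needle at (409,85) and the blade at (447,55).

Create m3.py:
```python
from h import *
st=arm.read_state();c=cam("wrist",st);q=R.from_rotvec(st["orientation"]).as_matrix();t=st["eef_pos"]
im=cv2.imread("pics/w5.png");g=cv2.cvtColor(im,cv2.COLOR_BGR2GRAY)
yaw=1.330;Rb=np.array([[np.cos(yaw),-np.sin(yaw),0],[np.sin(yaw),np.cos(yaw),0],[0,0,1]])
B=np.array([582.4,170.5,0])
def rb(u,v,z): return (Rb.T@(onz(c,u,v,z)-B)).round(1)
def ell(m,off):
    cs,_=cv2.findContours(m.astype(np.uint8),0,1);k=max(cs,key=cv2.contourArea);e=cv2.fitEllipse(cv2.convexHull(k));return np.array(e[0])+off,e[1]
uv,ax=ell(g[75:160,210:295]<70,(210,75));print("disc",uv,ax,rb(*uv,71))
s=g[95:145,228:278]<65
n,l,stt,ce=cv2.connectedComponentsWithStats(s.astype(np.uint8))
uv,ax=ell(l==1+np.argmin(np.hypot(*(ce[1:]-[24,24]).T)),(228,95));print("ch ring",uv,ax,rb(*uv,138))
m=(g[90:145,390:445]<45).astype(np.uint8);m=cv2.morphologyEx(m,cv2.MORPH_OPEN,np.ones((5,5)))
x,y,w,h=cv2.boundingRect(m);x+=390;y+=90;print("tab box",x,y,w,h)
print("tab right edge z80 x:",rb(x+w,y+h/2,80),"top v edge",rb(x+w-3,y,80),"bottom v",rb(x+w-3,y+h,80))
print("rod",[ (u,[int(a) for a in g[105:125,u]]) for u in(380,)])
print(rb(380,115,30))
print("needle rb tip",rb(409,69,30),"blade",rb(447,66,33))
# tool delta to tab with x=-155
for y in(-8,0): print(y,q.T@(Rb@[-155,y,66]+B-t))
cv2.imwrite("pics/c5.png",cv2.resize(im[30:150,360:480],None,fx=5,fy=5,interpolation=cv2.INTER_CUBIC))
```

```bash
python3 m3.py
```

```text
disc [251.29909134 116.69739532] (70.68971252441406, 71.31605529785156) [ 0.5 -0.3 71. ]
ch ring [252.0746479  120.24242783] (44.666900634765625, 45.47323226928711) [ -0.   -0.4 138. ]
tab box 397 103 28 31
tab right edge z80 x: [-150.7   -0.6   80. ] top v edge [-146.5  -13.8   80. ] bottom v [-149.4   12.8   80. ]
rod [(380, [76, 75, 75, 75, 75, 76, 85, 97, 107, 111, 114, 114, 107, 98, 89, 79, 74, 74, 75, 74])]
[-129.    -1.5   30. ]
needle rb tip [-155.   -46.8   30. ] blade [-192.4  -50.6   33. ]
-8 [ 66.74854493 155.99256698 147.33167617]
0 [ 58.74855429 155.99656284 147.32010551]
```

View pics/c5.png

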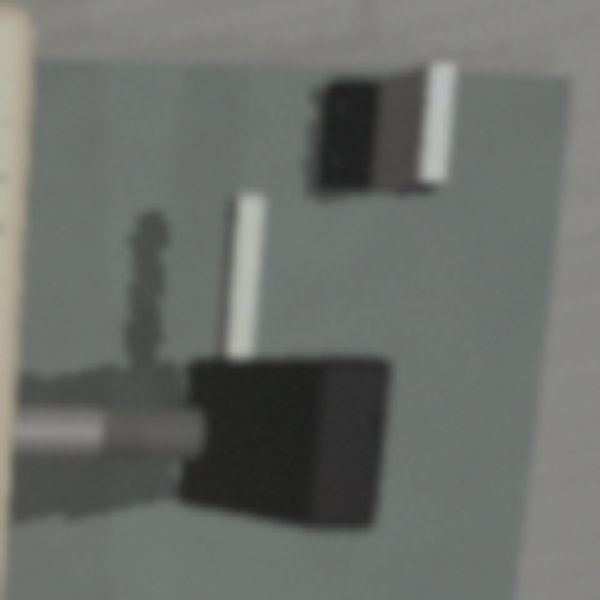

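Crop: the tab's top face spans about u 423–437, v 102–135 in full-image pixels. The needle tip is at about (409,69) and the blade top at about (447.5,55). The chamber is within 0.5 mm of centre, and the pull-out needed is about 37 mm.

>>> nudge_tcp --deltas '{"plan": [[14,38,0,0,0,0],[29,76,0,0,0,0],[44,114,0,0,0,0],[57,148,0,0,0,0],[59.5,156,0,0,0,0]]}' --finger_gap 40

```text
time: 9.73
eef_pos: [546.9, 14.2, 212.9]
orientation: [3.114, -0.385, 0.002]
force: [1.3, 0.5, -0.2]
width: 41.6
gripper_force: 0.0
```

>>> nudge_tcp --deltas '{"plan": [[0,0,25,0,0,0],[0,0,60,0,0,0],[0,0,80,0,0,0],[0,0,85,0,0,0],[0,0,85,0,0,0]]}'

```text
time: 10.15
eef_pos: [544.4, 19.9, 126.5]
orientation: [3.119, -0.379, -0.006]
force: [-0.6, 0.1, 0.0]
width: 40.1
gripper_force: 0.0
```

Run:
```python
from h import *
arm.grab_frame("top")
st=arm.read_state();q=R.from_rotvec(st["orientation"]).as_matrix();yaw=1.33
Rb=R.from_euler("z",yaw).as_matrix();p=Rb@[-155,-0.8,66]+[582.4,170.5,0]
print(st["eef_pos"].round(1),q.T@(p-st["eef_pos"]),q[:2,0],st["width"])
```

```text
[545.5  19.9 128.1] [ 7.24244033e-01 -1.69008616e-02  6.20717670e+01] [ 0.97099848 -0.23908528] 40.070338297904996
```

>>> nudge_tcp --deltas '{"plan": [[0.7,0,20,0,0,0],[0.7,0,40,0,0,0],[0.7,0,55,0,0,0],[0.7,0,61,0,0,0],[0.7,0,61,0,0,0]]}'

```text
time: 10.62
eef_pos: [546.0, 19.9, 67.4]
orientation: [3.119, -0.378, 0.0]
force: [-0.4, -0.3, -0.0]
width: 39.8
gripper_force: 0.0
```

>>> nudge_tcp --deltas '{"plan": [[0,0,0,0,0,0],[0,0,0,0,0,0],[0,0,0,0,0,0],[0,0,0,0,0,0],[0,0,0,0,0,0]]}' --finger_gap 5

```text
time: 11.03
eef_pos: [546.5, 20.5, 68.3]
orientation: [-3.117, 0.379, -0.004]
force: [0.8, 3.5, 3.1]
width: 13.6
gripper_force: 30.0
```

>>> nudge_tcp --deltas '{"plan": [[0,0,0,0,0,0],[0,0,0,0,0,0]]}'

```text
time: 11.2
eef_pos: [546.5, 20.5, 68.3]
orientation: [-3.117, 0.378, -0.004]
force: [0.3, 4.7, 6.4]
width: 13.7
gripper_force: 30.0
```

Run:
```python
from h import *
st=arm.read_state();print(st["eef_pos"].round(2));np.save("p0.npy",st["eef_pos"])
```

```text
[546.49  20.52  68.27]
```

>>> nudge_tcp --deltas '{"plan": [[0,3,0,0,0,0],[0,8,0,0,0,0],[0,14,0,0,0,0],[0,20,0,0,0,0],[0,26,0,0,0,0]]}'

```text
time: 11.62
eef_pos: [540.5, -4.2, 68.3]
orientation: [-3.116, 0.379, -0.004]
force: [1.2, 6.0, 5.4]
width: 13.8
gripper_force: 30.0
```

>>> nudge_tcp --deltas '{"plan": [[0,4,0,0,0,0],[0,7,0,0,0,0],[0,7,0,0,0,0],[0,7,0,0,0,0]]}'

```text
time: 11.95
eef_pos: [538.9, -10.9, 68.3]
orientation: [-3.116, 0.379, -0.004]
force: [0.5, 6.8, 5.7]
width: 13.4
gripper_force: 30.0
```

```bash
python3 ch.py w6
```

Run:
```python
import cv2
im=cv2.imread("pics/w6.png");cv2.imwrite("pics/c6.png",cv2.resize(im,(800,600),interpolation=cv2.INTER_CUBIC))
```

```text
[538.9 -10.9  68.3] [-3.116  0.379 -0.004] [-0.15  0.36  1.81  0.    0.97  1.66]
```

View pics/c6.png

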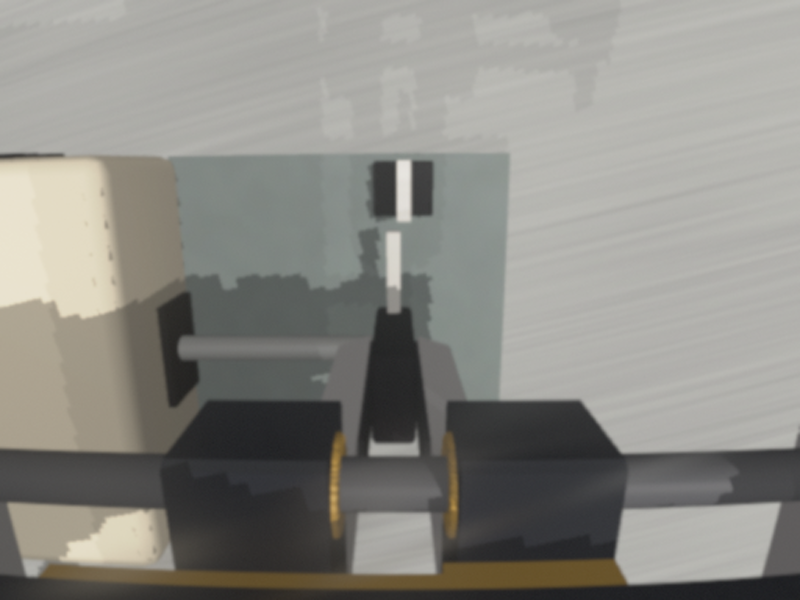

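Enlarged wrist view (800 px wide): the needle is at u≈393, v 232–312 and the blade's top at u≈403, v 160–220. That leaves about 5 mm to pull. The tab is held squarely.

Create m4.py:
```python
from h import *
import sys
st=arm.read_state();c=cam("wrist",st);im=arm.grab_frame("wrist")[:,:,::-1].copy()
cv2.imwrite("pics/m4.png",im)
g=cv2.cvtColor(im,cv2.COLOR_BGR2GRAY)
d=np.array([np.cos(1.33),np.sin(1.33),0])
def mid(rows,z,th):
    out=[]
    for v in rows:
        r=g[v,235:275].astype(float);w=np.clip(r-th,0,None)
        pk=np.argmax(r);w[:max(0,pk-6)]=0;w[pk+7:]=0
        u=235+(w*np.arange(40)).sum()/w.sum();out.append((onz(c,u,v,z)-[582.4,170.5,0])@d)
    return np.array(out)
n=mid(range(152,176,2),32.5,150);b=mid(range(107,138,2),33,175)
print(n.round(1),b.round(1));print("needle",np.median(n),"mark",np.median(b),"pull more",np.median(n)-np.median(b))
print(st["eef_pos"].round(1),st["force"].round(1),st["width"])
```

```bash
python3 m4.py
```

```text
[-187.  -187.  -187.  -187.  -187.  -187.  -187.  -187.  -187.1 -187.1
 -187.1 -187. ] [-190.8 -190.8 -190.8 -190.8 -190.8 -190.8 -190.9 -190.9 -190.9 -190.9
 -191.  -191.  -191.  -191.  -191.  -191.1]
needle -187.00468214759064 mark -190.86774127678564 pull more 3.863059129194994
[538.9 -10.8  68.3] [1.5 7.6 6.4] 14.232114184020906
```

>>> nudge_tcp --deltas '{"plan": [[0,1.5,0,0,0,0],[0,3,0,0,0,0],[0,4,0,0,0,0],[0,4,0,0,0,0],[0,4,0,0,0,0]]}'

```text
time: 12.47
eef_pos: [538.0, -14.5, 68.3]
orientation: [-3.116, 0.379, -0.004]
force: [1.9, 6.9, 6.0]
width: 13.9
gripper_force: 30.0
```

```bash
python3 m4.py
```

```text
[-190.7 -190.7 -190.7 -190.8 -190.8 -190.8 -190.8 -190.8 -190.8 -190.8
 -190.8 -190.8] [-190.8 -190.8 -190.9 -190.9 -190.9 -190.9 -190.9 -190.9 -190.9 -190.9
 -190.9 -190.9 -190.9 -190.9 -190.9 -190.9]
needle -190.80905857774997 mark -190.89235547868802 pull more 0.08329690093805198
[538.  -14.5  68.3] [1.9 6.9 6. ] 13.886969154545005
```

>>> nudge_tcp --deltas '{"plan": [[0,0,0,0,0,0],[0,0,0,0,0,0],[0,0,0,0,0,0],[0,0,0,0,0,0],[0,0,0,0,0,0]]}'

```text
time: 12.93
eef_pos: [538.0, -14.5, 68.3]
orientation: [-3.116, 0.379, -0.004]
force: [1.6, 7.8, 5.7]
width: 13.9
gripper_force: 30.0
```

>>> nudge_tcp --deltas '{"plan": [[0,0,0,0,0,0],[0,0,0,0,0,0],[0,0,0,0,0,0],[0,0,0,0,0,0],[0,0,0,0,0,0]]}'

```text
time: 13.35
eef_pos: [538.0, -14.5, 68.3]
orientation: [-3.116, 0.379, -0.005]
force: [1.3, 6.6, 6.2]
width: 13.7
gripper_force: 30.0
```

```bash
python3 m4.py
```

Run:
```python
from h import *
im=arm.grab_frame("scene")[:,:,::-1].copy()
cv2.imwrite("pics/fin.png",cv2.resize(im[120:384,170:420],(568,600),interpolation=cv2.INTER_CUBIC))
```

```text
[-190.7 -190.7 -190.7 -190.7 -190.7 -190.8 -190.8 -190.8 -190.8 -190.8
 -190.8 -190.8] [-190.8 -190.8 -190.8 -190.8 -190.8 -190.8 -190.9 -190.9 -190.9 -190.9
 -190.9 -190.9 -190.9 -190.9 -190.9 -190.9]
needle -190.7661710886607 mark -190.86391696485003 pull more 0.09774587618932173
[538.  -14.5  68.3] [1.3 6.6 6.2] 13.727250461982331
```

View pics/fin.png

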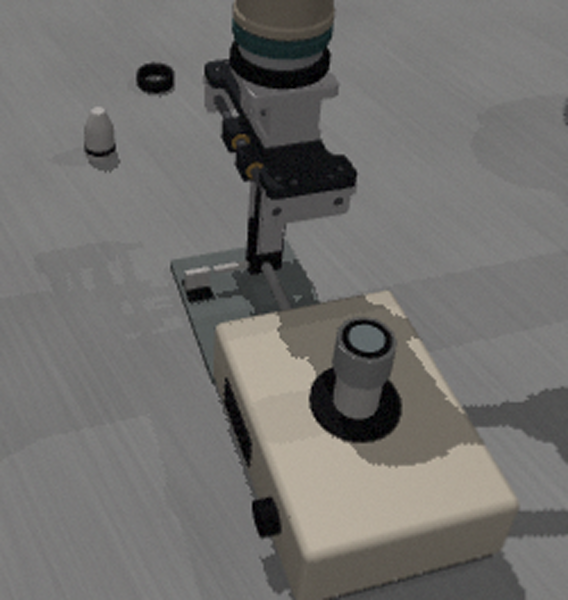

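The chamber stands on the post at about (365,350). The needle and blade are in line near (212,268), and the objective and cap are standing where they were.

```bash
python3 -c "
from rig import arm
print(arm.sign_off())"
```

```text
the job is handed in; nothing more can be done
None
```

The job is handed in: the chamber stands upright on the post, about 0.5 mm off centre, and the gripper holds the shutter with its needle about 0.1 mm from the index blade; the objective and cap were not touched.

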